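# Empty the used-capsule drawer of the coffee machine

### The arm

A 6-joint arm with a two-finger parallel gripper is mounted at the origin on a cart in front of the work surface, level with it; the furniture and walls round the work are solid. World frame = base frame: x ahead of the robot, y to its left, z up, the work surface at z = 0. Lengths are in m, angles in rad, forces in N, time in s.
With the tool pointing down it reaches from about 0.225 to 0.875 m from the base axis. Payload 3.4 kg.
Tool frame: the origin (TCP) lies on the centre line of the jaws, within the pads' length; the fingertips stand 11 mm ahead of it and the grasp point (between the pads) lies 8 mm behind it; z points along the fingers, y is the line along which they close (so a half turn about z gives the same grasp; the last joint's range is limited). The gripper opens to 85 mm and grips with 20 to 120 N. Pads are 22 mm wide; open, the fingers measure 114 mm over their backs; the gripper's body (76 mm by 85 mm) begins 54 mm behind the grasp point. The pads swing forward as they close: fully open they stand 13 mm farther back than shut.
Start: joints at [1.102, 0.276, 1.505, -0, 1.361, -0.121], TCP at [0.196, 0.541, 0.242] pointing down, gripper open.
Joint ranges: [-2.89, 2.89], [-0.75, 2.08], [0.22, 2.7], [-1.18, 4.32], [0.11, 2.71], [-2.7, 2.7]. Speed limits (rad/s): [2.57, 2.57, 3.14, 3.14, 3.14, 3.14].

### API

Orientations are given as a unit quaternion [w, x, y, z].
In Python, from rig import manip, eyes, job gives the robot as it stands.
- The arm moves only by the tool drive_tool, never from a script. Its argument "rows" is a list of rows, each a list of 3 entries, a list of its own where there are three numbers: the turn, a rotation vector about the world's x, y, z in rad, then the shift along the world's x, y, z in cm, then the finger opening in cm, from 0 to 8.54. A call has 1 to 8 rows; each row shifts and turns the commanded pose from where the row before left it; what a row does not reach is not made up. A row lasts 1/8 s, in which the tool goes at most 62.5 mm and 10.7 degrees, less where a joint would pass 70% of its speed; a pose out of reach is approached as far as the arm can. A call is refused whole if a number of a shift passes 6.25 or a number of a turn 0.188, either way. A call with a gripper value outside its range is refused whole. The fingers move at their own pace and stop on an object; "force" is the grip in N (left out, the last holds). Time passes only in rows, so rows that do not move let the fingers close. It gives the time, the measured TCP pose, the force, the opening and the grip force at its end, in the units of the state.
- manip.get_state(): the state, without advancing time (a new reading comes with each control period).
- eyes.get_image(name): name is "scene" or "side" or "wrist"; returns the picture (400x640x3 uint8, red, green, blue); there is no depth.
- eyes.get_calibration(name): a dict with "camera_matrix" (3x3 intrinsics, pixels), "k1" (the pictures are not rectified: a ray, as slopes to the right and down, at radius r is drawn at 1 + k1 r^2 times it, then the intrinsics apply), "view" (4x4, takes a point from world to camera coordinates). Camera axes: x right, y up, looking along -z (the intrinsics and any distortion apply to the point x, -y, -z); pixel columns grow to the right and rows downward; lengths in m; the calibration is good to about 2 mm. A picture is of the moment at which its call begins: read the wrist's pose just before it. get_calibration takes no time and is no camera call; for the wrist camera it gives the pose at the moment of the call.
- job.sign_off(): hands the job in; it is judged then, once.
The state is a dict: "clock": time; "qpos": joint angles; "qd": joint speeds; "effort": joint torques, N m; "position": TCP position; "ee_rot": TCP orientation; "contact_force": force on the tool from outside, world axes, zero at the start; "moment": the same for the moment, N m; "width": finger opening in m; "gripper_force": force on a finger pad.
Only numpy, scipy, OpenCV 4.12 (cv2) and the standard library are available. Lean on these libraries where they do the work, as an engineer would, in place of code of your own. Each camera call takes 0.05 s, during which the arm holds its last target. There are 200 camera calls.

### The job

Empty the used-capsule drawer of the capsule coffee machine: swing the hooked steel hasp on its roof clear of the staple, press the drawer front in and let go so that it springs open, and put every used capsule from its tray into the open card crate. Then push the drawer in until it stays shut when you let go, and swing the hasp back so that its finger lies in front of the staple again. Leave the spice jar, the garlic and the teaspoon where they are.

Things in the scene. Friction and masses are not known exactly. Their poses are not given: they have to be found in the camera images.
- machine: capsule coffee machine, fixed: black base 260 deep (x) x 236 wide (y) x 68 high, front face to -x; on its rear part a white tower 150 wide, 140 high, begins 160 behind the front. Origin under the middle of the front face, on the worktop; x points into the machine, y to its left side, z up
- drawer (a joint): used-capsule drawer on a push-push latch: m of travel along machine -x; 0 = shut and latched, front flush with the base; 0.13 = fully open. A spring (2.5 N) drives it out, damped 10 N per m/s. From 0, press in to the stop at -0.017 and let go: it opens. From open, push to the same stop and let go: it returns to 0 and holds. Short of 15 mm it may not switch. The hasp, if on, blocks it
- drawer_front (a point): middle of the grey drawer front's outer face, 42 above the worktop; moves with the drawer. The front is upright, 212 wide, from 8 to 68 above the worktop, 16 thick; it can be pushed anywhere on its face
- tray_mid (a point): middle of the tray floor (20 above the worktop), 78 behind the outer face of the drawer front; moves with the drawer. The tray inside is 121 (machine x) x 200 (y); side and rear rims stand 15 above its floor, the front 48. With the drawer shut the tray is under the roof; open, the roof's edge is 88 behind this point
- staple_top (a point): top of the staple, an upright steel pin 10 in diameter that stands 13 above the drawer front's upper edge, 20 to the left (+y) of its middle; moves with the drawer
- hasp (a joint): flat steel hasp on the roof, rad about the vertical at hasp_pivot. 0 = on: bar points to machine -x and the finger at its end, turned 16 sideways to -y, lies 5 in front of the staple. Grows as the bar swings to machine +y (clockwise seen from above) to its stop at 1.45 = off, bar along +y. A friction hinge (0.04 N m) holds it where it is left. Below 0.12 it is on, above 1.1 clear
- hasp_pivot (a point): the hasp's axis at the roof (68 above the worktop), 78 behind the front face and 30 left of the machine's middle. The bar is 10 wide, its upper side 8 above the roof, and reaches 86 from the axis
- hasp_knob (a point): top of the hasp's upright round steel knob, 14 in diameter, 26 high above the bar (its top is 34 above the roof); it stands 45 from the hasp's axis on the bar and can be pinched from above
- capsule1: used aluminium coffee capsule: body 29 to 30 in diameter, 32 high, with a rim 36 in diameter and 3 thick at its wide end; 15 g. Origin at the middle of the rim's face, z along its axis towards the narrow end. At the start it stands rim down in the tray of the shut drawer (one row of up to five across the drawer, about 41 apart); 3 to 5 are there, absent ones read None
- capsule2: used aluminium coffee capsule: body 29 to 30 in diameter, 32 high, with a rim 36 in diameter and 3 thick at its wide end; 15 g. Origin at the middle of the rim's face, z along its axis towards the narrow end. At the start it stands rim down in the tray of the shut drawer (one row of up to five across the drawer, about 41 apart); 3 to 5 are there, absent ones read None
- capsule3: used aluminium coffee capsule: body 29 to 30 in diameter, 32 high, with a rim 36 in diameter and 3 thick at its wide end; 15 g. Origin at the middle of the rim's face, z along its axis towards the narrow end. At the start it stands rim down in the tray of the shut drawer (one row of up to five across the drawer, about 41 apart); 3 to 5 are there, absent ones read None
- capsule4: used aluminium coffee capsule: body 29 to 30 in diameter, 32 high, with a rim 36 in diameter and 3 thick at its wide end; 15 g. Origin at the middle of the rim's face, z along its axis towards the narrow end. At the start it stands rim down in the tray of the shut drawer (one row of up to five across the drawer, about 41 apart); 3 to 5 are there, absent ones read None
- capsule5: used aluminium coffee capsule: body 29 to 30 in diameter, 32 high, with a rim 36 in diameter and 3 thick at its wide end; 15 g. Origin at the middle of the rim's face, z along its axis towards the narrow end. At the start it stands rim down in the tray of the shut drawer (one row of up to five across the drawer, about 41 apart); 3 to 5 are there, absent ones read None
- crate: open card crate 190 (x) x 202 (y), loose, walls 54 to 72 high, floor 2 thick. Origin at the middle of its underside. A packet is fixed in it (crate x -22 to 40, y -101 to 10, 92 high); the space at crate y 10 to 98, 184 wide in x, is free
- spice_jar: bystander: spice jar, 45 in diameter, 108 high, origin at its underside
- garlic: bystander: garlic bulb, about 60 across and 58 high, origin at its underside
- teaspoon: bystander: steel teaspoon 130 x 26 x 11, lying, origin at its underside

How it is judged:
On the way, in this order (a step that is already met when the one before it is completed fails the run):
1. the hasp is swung clear of the staple (value of joint hasp above 1.1 rad), for 0.2 s.
2. the drawer has sprung open (value of joint drawer above 0.11 m), for 0.2 s.
3. every capsule is in the crate and the drawer is shut, held by its latch, untouched (x of capsule1 in the frame of crate between -0.095 and 0.095 m and y of capsule1 in the frame of crate between -0.099 and 0.101 m and z of capsule1 in the frame of crate between -0.005 and 0.075 m and x of capsule2 in the frame of crate between -0.095 and 0.095 m and y of capsule2 in the frame of crate between -0.099 and 0.101 m and z of capsule2 in the frame of crate between -0.005 and 0.075 m and x of capsule3 in the frame of crate between -0.095 and 0.095 m and y of capsule3 in the frame of crate between -0.099 and 0.101 m and z of capsule3 in the frame of crate between -0.005 and 0.075 m and x of capsule4 in the frame of crate between -0.095 and 0.095 m and y of capsule4 in the frame of crate between -0.099 and 0.101 m and z of capsule4 in the frame of crate between -0.005 and 0.075 m and x of capsule5 in the frame of crate between -0.095 and 0.095 m and y of capsule5 in the frame of crate between -0.099 and 0.101 m and z of capsule5 in the frame of crate between -0.005 and 0.075 m and value of joint drawer between -0.004 and 0.005 m and contact force between drawer and the fingers below 0.2 N), for 0.4 s.
At the end, for the whole second after the job is handed in: every capsule lies at rest inside the crate's walls (below 75 mm above its underside), the crate stands upright, the drawer is shut and latched (-4 to +5 mm of its latched place) and the hasp is on (below 0.12 rad) (x of capsule1 in the frame of crate between -0.095 and 0.095 m and y of capsule1 in the frame of crate between -0.099 and 0.101 m and z of capsule1 in the frame of crate between -0.005 and 0.075 m and x of capsule2 in the frame of crate between -0.095 and 0.095 m and y of capsule2 in the frame of crate between -0.099 and 0.101 m and z of capsule2 in the frame of crate between -0.005 and 0.075 m and x of capsule3 in the frame of crate between -0.095 and 0.095 m and y of capsule3 in the frame of crate between -0.099 and 0.101 m and z of capsule3 in the frame of crate between -0.005 and 0.075 m and x of capsule4 in the frame of crate between -0.095 and 0.095 m and y of capsule4 in the frame of crate between -0.099 and 0.101 m and z of capsule4 in the frame of crate between -0.005 and 0.075 m and x of capsule5 in the frame of crate between -0.095 and 0.095 m and y of capsule5 in the frame of crate between -0.099 and 0.101 m and z of capsule5 in the frame of crate between -0.005 and 0.075 m and value of joint drawer between -0.004 and 0.005 m and linear speed of each of capsule1, capsule2, capsule3, capsule4, capsule5, crate below 0.03 m/s and value of joint hasp below 0.12 rad and angle between crate's own z axis and vertical below 0.2 rad); the robot touches nothing.
It fails at once if the spice jar is moved by more than 40 mm (distance of spice_jar from where it was at the start of the episode above 0.04 m).
It fails at once if the garlic bulb is moved by more than 40 mm (distance of garlic from where it was at the start of the episode above 0.04 m).
It fails at once if the teaspoon is moved by more than 40 mm (distance of teaspoon from where it was at the start of the episode above 0.04 m).
Of capsule1, capsule2, capsule3, capsule4, capsule5 only 3 to 5 are there at a start; the rules pass over those that are not, and their reading is None.
At some moment in a run one of crate may be knocked a few centimetres aside while the robot is not near it.
Once in a run the grip may slacken for a moment while it holds something.
It also fails if it takes over 208 s, if anything falls off the work surface, if the arm or the gripper's body presses on something with over 40 N, if the wrist force passes 120 N, or if a joint passes its speed limit or range.

## Working session

There is one attempt and no reset: what is moved stays moved. The work goes in short steps, Python scripts to look and compute and a tool call to move; the robot and the scene stay as the last step left them, time stands still between calls to the robot, and variables do not carry over. Pictures are saved under pics/ and viewed, at most 14 in all, crops included, and the job is handed in when it is done.

Besides the shell and the picture viewer there is one more tool, called as a command line: name --argument value ..., lists and objects as JSON in quotes. drive_tool: Moves the arm, as the interface text tells. Its arguments: {"type":"object","properties":{"rows":{"type":"array"},"force":{"type":"number"}},"required":["rows"]}

```bash
mkdir -p pics; ls; cat > h.py <<'E'
import numpy as np, cv2, json
from rig import manip, eyes, job
def cal(n):
    c=eyes.get_calibration(n); return np.array(c["camera_matrix"]),c["k1"],np.array(c["view"])
def ray(c,u,v):
    K,k1,V=c
    d=np.array([(u-K[0,2])/K[0,0],(v-K[1,2])/K[1,1]]); s=d.copy()
    for _ in range(30): s=d/(1+k1*(s@s))
    r=V[:3,:3].T@np.array([s[0],-s[1],-1.0]); o=-V[:3,:3].T@V[:3,3]
    return o,r/np.linalg.norm(r)
def proj(c,p):
    K,k1,V=c
    q=V[:3,:3]@np.array(p)+V[:3,3]; s=np.array([q[0],-q[1]])/-q[2]
    s=s*(1+k1*(s@s)); return np.array([K[0,0]*s[0]+K[0,2],K[1,1]*s[1]+K[1,2]])
def atz(c,u,v,z):
    o,r=ray(c,u,v); return o+r*(z-o[2])/r[2]
def tri(obs):
    A=np.zeros((3,3));b=np.zeros(3);L=[]
    for c,u,v in obs:
        o,r=ray(c,u,v);M=np.eye(3)-np.outer(r,r);A+=M;b+=M@o;L.append((o,r))
    p=np.linalg.solve(A,b)
    return p,[np.linalg.norm(np.cross(p-o,r)) for o,r in L]
def snap(n,f):
    c=cal(n); im=np.array(eyes.get_image(n)); cv2.imwrite(f"pics/{f}.png",im[:,:,::-1]); 
    np.savez(f"pics/{f}.npz",K=c[0],k=c[1],V=c[2]); return c,im
def load(f):
    z=np.load(f"pics/{f}.npz"); return z["K"],float(z["k"]),z["V"]
E
python3 - <<'E'
from h import *
for n in ("scene","side","wrist"):
    c,_=snap(n,n+"0"); print(n,c[0][0,0],c[1],(-c[2][:3,:3].T@c[2][:3,3]).round(3))
s=manip.get_state(); print(s["position"],s["ee_rot"],s["clock"],s["width"])
E
```

```text
pics
scene 370.59731976221997 -0.0830201448519917 [-0.057 -0.326  0.507]
side 494.12951626219024 -0.12377563138740753 [ 0.487 -0.987  0.845]
wrist 350.3731375824433 -0.07729418340115486 [0.119 0.569 0.373]
[0.19578642 0.54021288 0.24163393] [-2.17958654e-04  1.73018259e-01  9.84918352e-01 -6.89618286e-04] 0.15 0.08553758027555822
```

View pics/scene0.png

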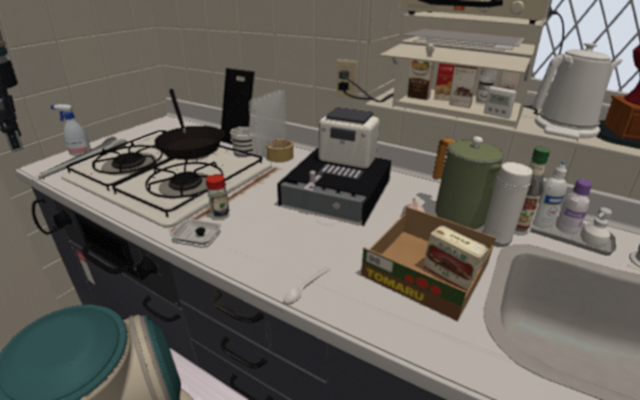

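View pics/side0.png

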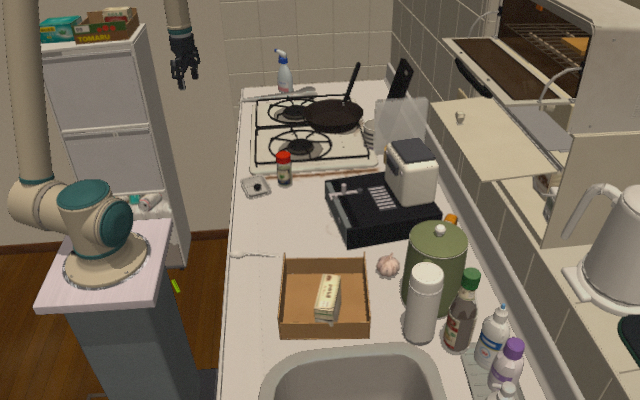

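The scene view shows the machine at about (335,185), the crate at (430,260), the spoon at (305,285), and the jar at (217,197). The side view shows the machine at (385,205), the crate at (325,297), and the garlic at (388,265). I'll zoom in for the corners.

```bash
python3 - <<'E'
import cv2,numpy as np
a=cv2.imread("pics/scene0.png")[145:225,270:400]; b=cv2.imread("pics/side0.png")[165:250,315:445]
r=lambda x:cv2.resize(x,(780,int(x.shape[0]*6)),interpolation=cv2.INTER_CUBIC)[:298]
A=cv2.resize(a,None,fx=4.8,fy=4.8*0+3.75*1.0,interpolation=cv2.INTER_CUBIC) if 0 else None
k=3.5
o=np.vstack([cv2.resize(a,None,fx=k,fy=k,interpolation=2),cv2.resize(b,None,fx=k,fy=k,interpolation=2)])
print(o.shape); cv2.imwrite("pics/z0.png",o)
E
```

```text
(578, 455, 3)
```

View pics/z0.png

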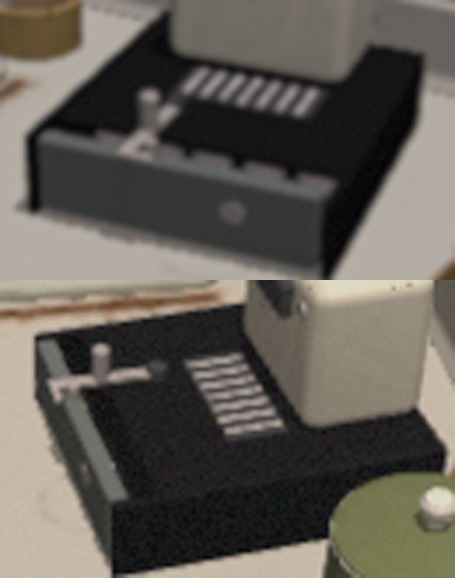

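```bash
cat > fit.py <<'E'
from h import *
from scipy.optimize import least_squares
S,D=load("scene0"),load("side0")
P={"FLt":((0,.118,.068),(280.3,182.4),(325.9,180.7)),"FRt":((0,-.118,.068),(365.5,197.3),(347.9,228.7)),
"FRb":((0,-.118,0),(362,224.4),(347.3,249.3)),"RRt":((.26,-.118,.068),(391.1,161.3),(442.1,213.6)),
"knob":((.033,.03,.102),(312.6,171.6),(343.9,184.4)),"piv":((.078,.03,.076),(320.9,173),(360,189.9))}
for k,(m,a,b) in P.items():
    p,e=tri([(S,*a),(D,*b)]); print(k,p.round(4),np.round(e,4))
def w(q,m): c,s=np.cos(q[2]),np.sin(q[2]); return np.array([q[0]+c*m[0]-s*m[1],q[1]+s*m[0]+c*m[1],m[2]])
def res(q): return np.concatenate([np.r_[proj(S,w(q,m))-a,proj(D,w(q,m))-b] for m,a,b in P.values()])
r=least_squares(res,[.5,.1,0],loss="soft_l1"); print("machine",r.x, r.fun.round(1))
for n,u,v,z in (("side",283,257,.065),("side",367,257,.06),("side",370,322,.06),("side",281,323,.06),("scene",364,270,.0),("scene",409,212,.07),("scene",494,238,.07)):
    print(n,u,v,atz(S if n=="scene" else D,u,v,z).round(3))
print("garlic",atz(D,388,277,0),"spoon",atz(S,292,298,.005),atz(S,328,268,.005),"jar",atz(S,219,213,0))
E
python3 fit.py
```

```text
FLt [0.5968 0.1778 0.0701] [0.0011 0.0011]
FRt [ 0.629  -0.0429  0.0745] [0.0029 0.0029]
FRb [ 0.6285 -0.0386  0.    ] [0.0007 0.0007]
RRt [ 0.8814 -0.0061  0.0629] [0.0023 0.0023]
knob [0.6388 0.1083 0.1005] [0.0008 0.0008]
piv [0.6836 0.111  0.0768] [0.0008 0.0008]
machine [0.61145525 0.07412349 0.13681062] [-4.7 -0.7 -1.  -1.5 -0.   3.8 -0.4  0.9  1.5  1.  -0.1  0.8  0.7 -2.7
  1.6 -0.5  0.1 -1.1  0.5 -0.2 -1.1 -0.5  0.1 -0.2]
side 283 257 [ 0.464 -0.121  0.065]
side 367 257 [ 0.66 -0.14  0.06]
side 370 322 [ 0.633 -0.334  0.06 ]
side 281 323 [ 0.453 -0.316  0.06 ]
scene 364 270 [ 0.483 -0.112  0.   ]
scene 409 212 [ 0.632 -0.146  0.07 ]
scene 494 238 [ 0.629 -0.327  0.07 ]
garlic [ 0.71162422 -0.15177352  0.        ] spoon [ 0.3395351  -0.03348242  0.005     ] [ 0.44562276 -0.04871269  0.005     ] jar [0.48579766 0.291473   0.        ]
```

drive_tool --rows '[[[0,0,0.06],[4,-4.3,0],8.5],[[0,0,0.06],[4,-4.3,0],8.5],[[0,0,0.06],[4,-4.3,0],8.5],[[0,0,0.06],[4,-4.3,0],8.5],[[0,0,0.06],[4,-4.3,0],8.5],[[0,0,0.06],[4,-4.3,0],8.5],[[0,0,0.06],[4,-4.3,0],6],[[0,0,0.06],[4,-4.3,0],4]]'

```text
clock: 1.15
position: [0.517, 0.195, 0.2422]
ee_rot: [-0.0, -0.067, 0.998, 0.0]
contact_force: [1.2, 0.5, -0.1]
width: 0.0508
gripper_force: 0.0
```

drive_tool --rows '[[[0,0,0],[4,-4.3,0],4],[[0,0,0],[2,-4.3,0],4],[[0,0,0],[0,0,0],4],[[0,0,0],[0,0,0],4]]'

```text
clock: 1.65
position: [0.5755, 0.1108, 0.2419]
ee_rot: [-0.001, -0.066, 0.998, 0.0]
contact_force: [0.9, 0.1, 0.1]
width: 0.0398
gripper_force: 0.0
```

```bash
python3 - <<'E'
from h import *
s=manip.get_state(); c,_=snap("wrist","w1"); print(s["clock"],s["position"],s["ee_rot"],s["qpos"],(-c[2][:3,:3].T@c[2][:3,3]).round(3), s["width"])
q=(.6115,.0741,.1368)
def w(m): a,b=np.cos(q[2]),np.sin(q[2]); return np.array([q[0]+a*m[0]-b*m[1],q[1]+b*m[0]+a*m[1],m[2]])
for n,m in dict(knob=(.033,.03,.102),piv=(.078,.03,.076),FLt=(0,.118,.068),FRt=(0,-.118,.068),staple=(.008,.02,.081)).items(): print(n,w(m).round(4),proj(c,w(m)).round(1))
E
```

```text
1.65 [0.57553691 0.11079349 0.24191249] [-6.35045028e-04 -6.57398069e-02  9.97836502e-01  4.36523557e-04] [ 7.09563860e-02  2.93465686e-01  1.48060365e+00  8.97857739e-04
  1.36878896e+00 -1.63159518e+00] [0.495 0.101 0.374] 0.03979097415306422
knob [0.6401 0.1083 0.102 ] [310.  253.4]
piv [0.6847 0.1145 0.076 ] [311.8 281.5]
FLt [0.5954 0.191  0.068 ] [405.  203.7]
FRt [ 0.6276 -0.0428  0.068 ] [154.7 205. ]
staple [0.6167 0.095  0.081 ] [299.2 217.6]
```

View pics/w1.png

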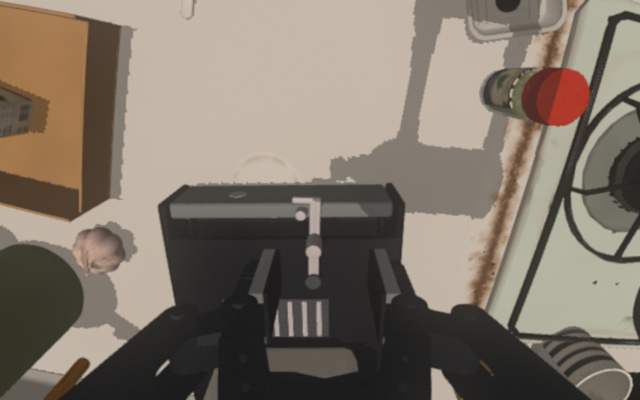

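The wrist view shows the knob near (314,248), the pivot at (313,283), and the staple at (300,215), within about 4 px of prediction. I'll refine with a zoom.

```bash
python3 - <<'E'
import cv2
a=cv2.imread("pics/w1.png")[175:300,150:415]; cv2.imwrite("pics/z1.png",cv2.resize(a,None,fx=3,fy=3,interpolation=2))
E
```

```text
(no output)
```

View pics/z1.png

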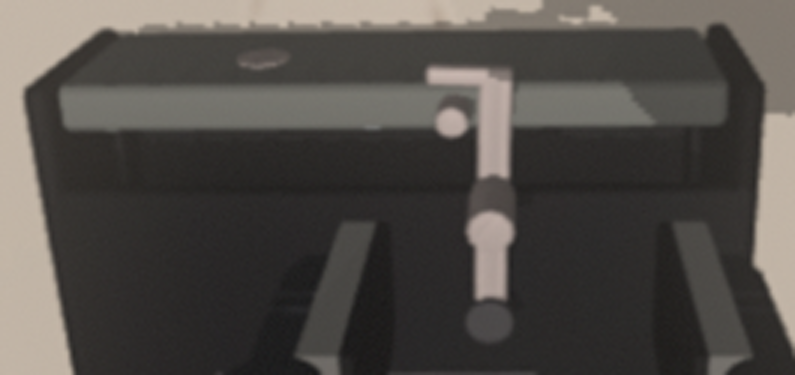

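```bash
python3 - <<'E' | tail -8
import io,contextlib
with contextlib.redirect_stdout(io.StringIO()): from fit import *
W=load("w1")
Q={"knob":((.033,.03,.102),(313.3,252.3)),"piv":((.078,.03,.077),(313,282.7)),"st":((.008,.02,.081),(300.3,215.7)),"FL":((0,.118,.068),(404.3,204.3)),"FR":((0,-.118,.068),(159,205.7))}
R=lambda q: np.concatenate([res(q)]+[2*(proj(W,w(q,m))-a) for m,a in Q.values()])
r=least_squares(R,[.61,.07,.13],loss="soft_l1"); print(r.x,r.fun[-10:].round(1)/2)
o=least_squares(lambda q:R(q)[-10:],[.61,.07,.13]);print("wrist only",o.x,o.fun.round(1)/2)
print(tri([(S,312.6,171.6),(D,343.9,184.4),(W,313.3,252.3)]),w(r.x,(.033,.03)+(.102,)))
E
```

```text
[0.6116431  0.07529996 0.13825183] [-1.9   1.3   0.1  -0.4   0.25  2.2   1.9  -0.5  -3.05 -0.25]
wrist only [0.61121667 0.07571664 0.1394919 ] [-1.3   0.9   0.7  -0.75  0.75  1.8   2.45 -1.   -2.6  -0.5 ]
(array([0.6398037 , 0.11021801, 0.09943631]), [np.float64(0.0015185049444854898), np.float64(0.0008975021296535493), np.float64(0.0009424700602347716)]) [0.64019387 0.1095615  0.102     ]
```

drive_tool --rows '[[[0,0,0],[3.2,0,-2],4],[[0,0,0],[3.25,-0.1,-3],4],[[0,0,0],[0,0,-4],4],[[0,0,0],[0,0,-3],4],[[0,0,0],[0,0,-2],4],[[0,0,0],[0,0,-1.0],4],[[0,0,0],[0,0,0],4],[[0,0,0],[0,0,0],4]]'

```text
clock: 2.7
position: [0.6411, 0.1101, 0.0935]
ee_rot: [0.001, -0.066, 0.998, 0.0]
contact_force: [0.6, -0.4, 1.1]
width: 0.0398
gripper_force: 0.0
```

drive_tool --rows '[[[0,0,0],[0,0,0],2],[[0,0,0],[0,0,0],1],[[0,0,0],[0,0,0],1],[[0,0,0],[0,0,0],1],[[0,0,0],[0,0,0],1]]' --force 20

```text
clock: 3.32
position: [0.6409, 0.1096, 0.0932]
ee_rot: [0.001, -0.066, 0.998, 0.0]
contact_force: [-1.3, 0.5, 5.5]
width: 0.013
gripper_force: 20.5
```

drive_tool --rows '[[[0,0,-0.17],[-0.04,0.75,0.2],1],[[0,0,-0.17],[0.09,0.75,0],1],[[0,0,-0.17],[0.21,0.73,0],1],[[0,0,-0.17],[0.33,0.68,0],1],[[0,0,-0.17],[0.44,0.61,0],1],[[0,0,-0.17],[0.54,0.53,0],1],[[0,0,-0.17],[0.62,0.43,0],1],[[0,0,-0.17],[0.69,0.32,0],1]]'

```text
clock: 4.32
position: [0.6702, 0.1543, 0.0934]
ee_rot: [0.002, 0.578, 0.816, -0.002]
contact_force: [2.8, -8.8, -1.2]
width: 0.013
gripper_force: 20.3
```

drive_tool --rows '[[[0,0,0],[0,0,0],1],[[0,0,0],[0,0,0],1],[[0,0,0],[0,0,0],1]]'

```text
clock: 4.7
position: [0.6703, 0.1543, 0.0934]
ee_rot: [0.002, 0.576, 0.817, -0.002]
contact_force: [2.6, -7.0, -1.8]
width: 0.0133
gripper_force: 20.2
```

drive_tool --rows '[[[0,0,0],[0,0,0],3],[[0,0,0],[0,0,0],3],[[0,0,0],[0,0,0],3],[[0,0,0],[0,0,4],3],[[0,0,-0.05],[-3,-3.2,4],0],[[0,0,-0.05],[-3,-3.5,0],0],[[0,0,-0.05],[-3,-3.5,0],0],[[0,0,-0.05],[-2.5,-3.5,0],0]]'

```text
clock: 5.7
position: [0.553, 0.02, 0.1747]
ee_rot: [0.0, 0.655, 0.756, 0.0]
contact_force: [0.4, -0.5, 0.2]
width: 0.0
gripper_force: 0.0
```

```bash
python3 - <<'E'
from h import *
snap("scene","s2"); s=manip.get_state(); print(s["position"],s["qpos"])
a=cv2.imread("pics/s2.png")[145:225,270:400]; cv2.imwrite("pics/z2.png",cv2.resize(a,None,fx=4,fy=4,interpolation=2))
E
```

```text
[0.54919355 0.01622867 0.17449216] [-0.09419152  0.28714477  1.66486317 -0.00483859  1.19385287 -0.23211143]
```

View pics/z2.png

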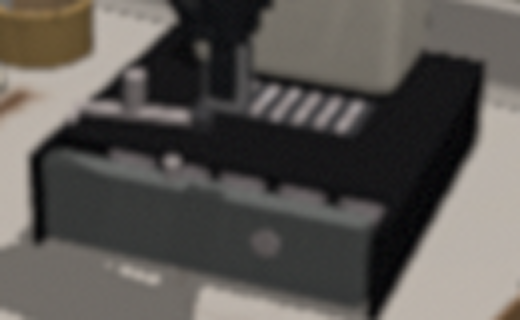

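The hasp now lies along the machine's +y (bar at about (80..200,110) in the crop), so it is off. Next I press the drawer front.

drive_tool --rows '[[[0,0,0],[0,0,-5],0],[[0,0,0],[0,0,-5],0],[[0,0,0],[0,0,-3],0],[[0,0,0],[2,0.28,0],0],[[0,0,0],[1.5,0.2,0],0],[[0,0,0],[1.0,0.14,0],0],[[0,0,0],[1.0,0.14,0],0],[[0,0,0],[0.6,0.1,0],0]]'

```text
clock: 6.75
position: [0.6144, 0.0291, 0.0445]
ee_rot: [-0.001, 0.655, 0.756, -0.001]
contact_force: [-5.3, -2.3, 4.5]
width: 0.0002
gripper_force: 2.9
```

drive_tool --rows '[[[0,0,0],[0.6,0.08,0],0],[[0,0,0],[0.4,0.06,0],0]]'

```text
clock: 7.0
position: [0.6186, 0.0297, 0.0443]
ee_rot: [-0.005, 0.654, 0.756, -0.005]
contact_force: [-18.1, -4.5, 14.6]
width: -0.0001
gripper_force: 9.7
```

drive_tool --rows '[[[0,0,0],[0.2,0.03,0],0]]'

```text
clock: 7.12
position: [0.6189, 0.0298, 0.0444]
ee_rot: [-0.006, 0.654, 0.756, -0.007]
contact_force: [-20.3, -4.8, 15.9]
width: -0.0004
gripper_force: 10.6
```

drive_tool --rows '[[[0,0,0],[-3,-0.4,0],0],[[0,0,0],[-6,-0.8,0],0],[[0,0,0],[-6,-0.8,0],0],[[0,0,0],[-5,-0.7,0],0],[[0,0,0],[0,2,5],0],[[0,0,0],[0,2,5],5.6],[[0,0,0],[0,2,5],5.6],[[0,0,0],[0,0,5],5.6]]'

```text
clock: 8.12
position: [0.4277, 0.0652, 0.2466]
ee_rot: [0.001, 0.654, 0.756, 0.001]
contact_force: [1.3, -0.1, -0.2]
width: 0.0544
gripper_force: 0.0
```

drive_tool --rows '[[[0,0,0],[0,0,4],5.6],[[0,0,0],[0,0,0],5.6],[[0,0,0],[0,0,0],5.6]]'

```text
clock: 8.5
position: [0.4271, 0.064, 0.2839]
ee_rot: [-0.0, 0.655, 0.756, 0.0]
contact_force: [-0.6, 0.7, -0.8]
width: 0.0563
gripper_force: 0.0
```

```bash
python3 - <<'E'
from h import *
s=manip.get_state(); c,_=snap("wrist","w3"); print(s["clock"],s["position"],s["qpos"],(-c[2][:3,:3].T@c[2][:3,3]).round(3))
snap("scene","s3")
def w(m,q=(.6115,.0755,.139)): a,b=np.cos(q[2]),np.sin(q[2]); return np.array([q[0]+a*m[0]-b*m[1],q[1]+b*m[0]+a*m[1],m[2]])
print(w((-.052,0,.05)),proj(c,w((-.052,0,.05))))
a=cv2.imread("pics/w3.png");b=cv2.imread("pics/s3.png")[130:310,260:500]
b=cv2.resize(b,(320,240)); o=np.vstack([cv2.resize(a,(560,350)),cv2.copyMakeBorder(b,0,0,0,240,0)]); cv2.imwrite("pics/z3.png",o)
E
```

```text
8.5 [0.42707214 0.06399339 0.28390435] [-1.28594368e-02  3.28661163e-02  1.70295309e+00  2.29016429e-04
  1.40558992e+00 -1.55897817e-01] [0.416 0.146 0.416]
[0.56000154 0.06829525 0.05      ] [444.91385411 172.75988774]
```

View pics/z3.png

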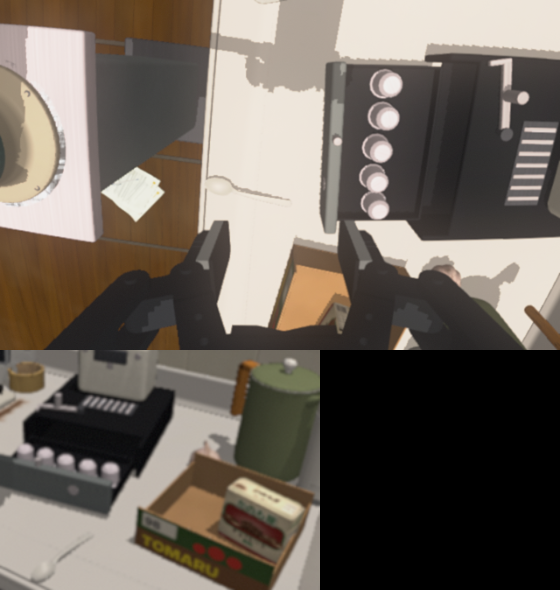

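The drawer is open and the tray holds five capsules, with tops at about (390,84), (386,118), (381,150), (376,180), (377,208) in the montage. I'll take a second view from above the tray, then one over the crate.

drive_tool --rows '[[[0,0,0],[4.1,-2.1,-1],5.6],[[0,0,0],[4.1,-2.1,-1],5.6],[[0,0,0],[4.1,-2.1,-1],5.6],[[0,0,0],[0,0,0],5.6],[[0,0,0],[0,0,0],5.6]]'

```text
clock: 9.22
position: [0.5493, 0.0011, 0.2528]
ee_rot: [-0.002, 0.655, 0.756, -0.001]
contact_force: [-0.2, -0.4, 0.4]
width: 0.056
gripper_force: 0.0
```

```bash
python3 - <<'E'
from h import *
s=manip.get_state(); snap("wrist","w4"); print(s["position"],s["qpos"])
E
```

```text
[0.54932771 0.00105944 0.25283638] [-1.24967433e-01  2.33317660e-01  1.53809869e+00  3.48212314e-04
  1.37384444e+00 -2.67650098e-01]
```

drive_tool --rows '[[[0,0,0],[-0.5,-6,2],5.6],[[0,0,0],[-0.5,-6,2],5.6],[[0,0,0],[-0.5,-6,2],5.6],[[0,0,0],[-0.5,-6,0],5.6],[[0,0,0],[0,-4,0],5.6],[[0,0,0],[0,0,0],5.6],[[0,0,0],[0,0,0],5.6]]'

```text
clock: 10.15
position: [0.53, -0.2751, 0.3137]
ee_rot: [-0.0, 0.655, 0.756, 0.0]
contact_force: [0.6, 0.5, 0.6]
width: 0.0559
gripper_force: 0.0
```

```bash
python3 - <<'E'
from h import *
s=manip.get_state(); c,_=snap("wrist","w5"); print(s["position"],s["qpos"])
for n in ("w3","w4"):
    im=cv2.imread(f"pics/{n}.png"); c=load(n)
    q=lambda m:(lambda a,b:np.array([.6115+a*m[0]-b*m[1],.0755+b*m[0]+a*m[1],m[2]]))(np.cos(.139),np.sin(.139))
    poly=np.array([proj(c,q(m)) for m in ((-.112,.1,.03),(-.112,-.1,.03),(0,-.1,.03),(0,.1,.03))]).astype(np.int32)
    M=np.zeros(im.shape[:2],np.uint8); cv2.fillPoly(M,[poly],255)
    for th in (170,200,215):
        t=((im.min(2)>th)&(M>0)).astype(np.uint8); k,_,st,ce=cv2.connectedComponentsWithStats(t)
        print(n,th,[(ce[i].round(1).tolist(),st[i,2:].tolist()) for i in range(1,k) if st[i,4]>60])
a=cv2.imread("pics/w4.png"); b=cv2.imread("pics/w5.png")
cv2.imwrite("pics/z4.png",np.vstack([cv2.resize(a,(470,294)),cv2.resize(b,(470,294))]))
E
```

```text
[ 0.52999064 -0.27512957  0.31367731] [-5.95856750e-01  2.80700945e-01  1.32408973e+00  9.18153177e-04
  1.53732585e+00 -7.39208769e-01]
w3 170 [([443.4, 96.8], [36, 30, 633]), ([440.9, 135.0], [35, 27, 559]), ([435.1, 173.0], [25, 23, 445]), ([430.8, 208.4], [23, 22, 412]), ([432.2, 238.7], [23, 18, 329])]
w3 200 [([447.3, 97.0], [21, 21, 349]), ([444.4, 135.8], [20, 20, 316]), ([436.6, 174.1], [20, 19, 290]), ([431.9, 209.7], [19, 18, 262]), ([433.4, 240.3], [18, 15, 206])]
w3 215 [([447.3, 96.8], [20, 20, 306]), ([444.3, 135.8], [19, 19, 281]), ([436.5, 174.3], [18, 18, 255]), ([432.0, 209.8], [17, 17, 228]), ([433.4, 240.6], [17, 13, 179])]
w4 170 [([334.4, 144.0], [24, 24, 441]), ([340.2, 183.4], [26, 22, 407])]
w4 200 [([334.3, 144.0], [20, 21, 327]), ([339.5, 183.4], [20, 20, 295])]
w4 215 [([334.2, 143.9], [19, 19, 284]), ([339.5, 183.5], [18, 18, 253])]
```

View pics/z4.png

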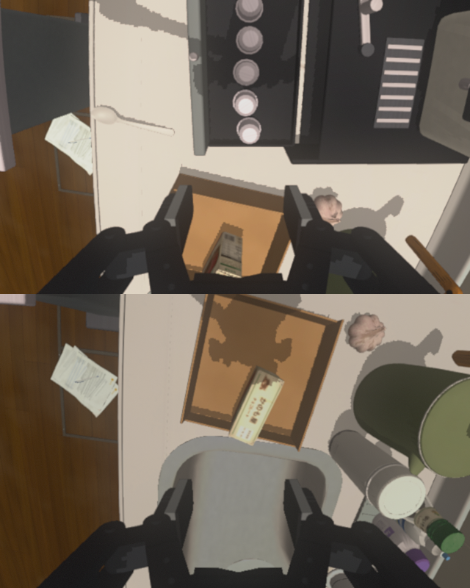

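```bash
python3 - <<'E'
from h import *
c3,c4,c5=load("w3"),load("w4"),load("w5")
g=cv2.imread("pics/w4.png").min(2); 
sub=g[0:205,305:375]; h=cv2.HoughCircles(cv2.resize(cv2.medianBlur(sub,3),None,fx=4,fy=4),cv2.HOUGH_GRADIENT,1,120,param1=80,param2=18,minRadius=30,maxRadius=60)
H=np.array(sorted([(x/4+305,y/4,r/4) for x,y,r in h[0]],key=lambda t:t[1])); print(H.round(1))
w3=[(447.3,97),(444.4,135.8),(436.6,174.1),(431.9,209.7),(433.4,240.4)]
for p in w3: print("w3 at z.052",atz(c3,*p,.052).round(4))
for i,p in ((3,(334.3,144)),(4,(339.5,183.4))): print("tri",i+1,[x.round(4) if hasattr(x,'round') else x for x in tri([(c3,*w3[i]),(c4,*p)])])
for x,y,r in H: print("w4 at .052",atz(c4,x,y,.052).round(4))
for u,v in ((287,3),(466,38),(407,210),(248,172)): print(atz(c5,u,v,.06).round(3))
cv2.imwrite("pics/z5.png",np.hstack([cv2.resize(cv2.imread("pics/w4.png")[0:210,290:390],None,fx=2.8,fy=2.8,interpolation=2),cv2.resize(cv2.imread("pics/w5.png")[0:235,230:490],None,fx=2,fy=2,interpolation=2)[:470].__class__(0) if 0 else cv2.copyMakeBorder(cv2.resize(cv2.imread("pics/w5.png")[0:235,230:490],None,fx=2,fy=2),0,118,0,0,0)]))
E
```

```text
[[334.4 143.6  14.6]
 [339.9 182.4  13.7]]
w3 at z.052 [0.5423 0.1468 0.052 ]
w3 at z.052 [0.5488 0.1077 0.052 ]
w3 at z.052 [0.5505 0.0659 0.052 ]
w3 at z.052 [0.5553 0.0249 0.052 ]
w3 at z.052 [ 0.5663 -0.0119  0.052 ]
tri 4 [array([0.5556, 0.0247, 0.0511]), [np.float64(4.548377249187739e-05), np.float64(4.548377249182736e-05)]]
tri 5 [array([ 0.567 , -0.0134,  0.0499]), [np.float64(0.0005499118782339132), np.float64(0.0005499118782339933)]]
w4 at .052 [0.5556 0.0252 0.052 ]
w4 at .052 [ 0.5669 -0.0122  0.052 ]
[ 0.471 -0.126  0.06 ]
[ 0.658 -0.13   0.06 ]
[ 0.637 -0.326  0.06 ]
[ 0.447 -0.306  0.06 ]
```

View pics/z5.png

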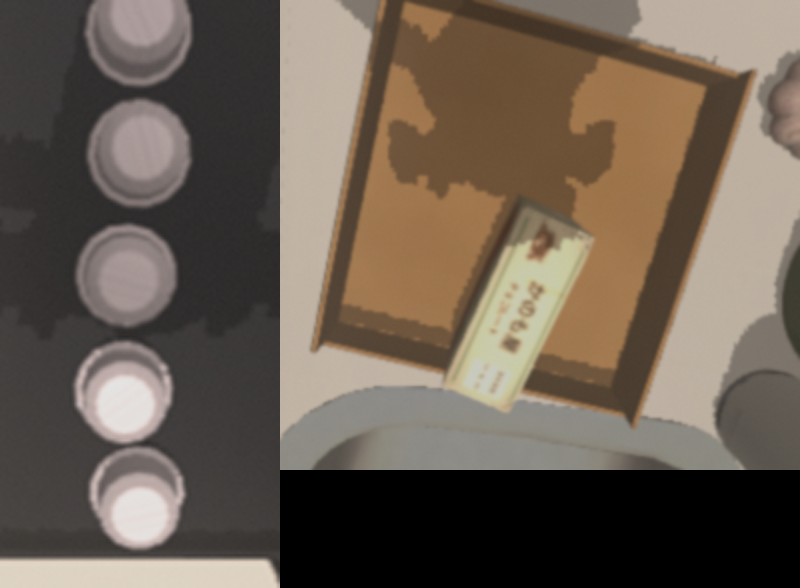

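Triangulated capsule tops come out at z about 0.050–0.051, which fits 0.052. The crate centre is about (0.553,-0.222) with its free strip around y≈-0.165. I start with the capsule nearest the crate.

drive_tool --rows '[[[0,0,0],[0.7,5.25,-2],5.6],[[0,0,0],[0.7,5.25,-3],5.6],[[0,0,0],[0.7,5.25,-3],5.6],[[0,0,0],[0.8,5.25,-3],5.6],[[0,0,0],[0.8,5.25,-3],5.6],[[0,0,0],[0,0,-4],5.6],[[0,0,0],[0,0,-4],5.6],[[0,0,0],[0,0,0],5.6]]'

```text
clock: 11.2
position: [0.5644, -0.0118, 0.0912]
ee_rot: [-0.003, 0.654, 0.757, -0.002]
contact_force: [-0.5, -0.2, -0.1]
width: 0.0561
gripper_force: 0.0
```

drive_tool --rows '[[[0,0,0],[0,0,-3],5.6],[[0,0,0],[0,0,-2.4],5.6],[[0,0,0],[0,0,0],5.6],[[0,0,0],[0,0,0],2.5],[[0,0,0],[0,0,0],2.5],[[0,0,0],[0,0,0],2.5],[[0,0,0],[0,0,0],2.5],[[0,0,0],[0,0,0],2.5]]' --force 25

```text
clock: 12.2
position: [0.569, -0.014, 0.0415]
ee_rot: [0.002, 0.655, 0.756, 0.001]
contact_force: [-0.5, 0.2, 6.8]
width: 0.0287
gripper_force: 26.1
```

drive_tool --rows '[[[0,0,0],[0,0,4],2.5],[[0,0,0],[0,0,5],2.5],[[0,0,0],[1.0,-5.7,1],2.5],[[0,0,0],[1.0,-5.7,0],2.5],[[0,0,0],[1.1,-5.7,0],2.5],[[0,0,0],[0,0,0],2.5],[[0,0,0],[0,0,0],2.5]]'

```text
clock: 13.08
position: [0.5981, -0.1848, 0.1396]
ee_rot: [-0.0, 0.655, 0.755, 0.0]
contact_force: [0.5, 1.2, 0.1]
width: 0.0289
gripper_force: 17.1
```

```bash
cat > chk.py <<'E'
from h import *
import sys
_,im=snap("scene",sys.argv[1]); im=im[:,:,::-1].copy(); a=cv2.imread("pics/scene0.png")
for n,(x0,x1,y0,y1) in dict(front=(370,430,255,305),right=(425,465,285,310)).items():
    r=cv2.matchTemplate(im,a[y0:y1,x0:x1],cv2.TM_CCOEFF_NORMED); _,v,_,l=cv2.minMaxLoc(r)
    print(n,round(v,2),l[0]-x0,l[1]-y0)
s=manip.get_state(); print(s["clock"],np.round(s["position"],4),s["width"],s["gripper_force"])
E
python3 chk.py s6
```

```text
front 0.99 0 0
right 1.0 0 0
13.125 [ 0.5981 -0.184   0.1396] 0.02925313135551686 17.06989288330078
```

drive_tool --rows '[[[0,0,0],[0,0,-4],2.5],[[0,0,0],[0,0,-4],2.5],[[0,0,0],[0,0,0],2.5],[[0,0,0],[0,0,0],4.4],[[0,0,0],[0,0,0],4.4],[[0,0,0],[0,0,0],4.4],[[0,0,0],[0,0,4],4.4],[[0,0,0],[0,0,4],5.6]]'

```text
clock: 14.12
position: [0.5984, -0.185, 0.1407]
ee_rot: [-0.0, 0.655, 0.756, 0.0]
contact_force: [-0.4, -0.5, -0.4]
width: 0.056
gripper_force: 0.0
```

drive_tool --rows '[[[0,0,0],[-1.1,5.2,0],5.6],[[0,0,0],[-1.1,5.2,0],5.6],[[0,0,0],[-1.1,5.3,0],5.6],[[0,0,0],[-1.1,5.3,0],5.6],[[0,0,0],[0,0,-4],5.6],[[0,0,0],[0,0,-3],5.6],[[0,0,0],[0,0,0],5.6],[[0,0,0],[0,0,0],5.6]]'

```text
clock: 15.12
position: [0.5556, 0.0248, 0.0707]
ee_rot: [0.001, 0.655, 0.756, 0.001]
contact_force: [-0.4, 0.1, 0.7]
width: 0.056
gripper_force: 0.0
```

```bash
python3 chk.py s7; python3 - <<'E'
from h import *
snap("side","d7"); a=cv2.imread("pics/d7.png")[170:345,265:445]
b=cv2.imread("pics/s7.png")[140:310,270:500]
cv2.imwrite("pics/z7.png",np.vstack([cv2.resize(a,(360,350)),cv2.resize(b,(360,250))]))
E
```

```text
front 1.0 0 0
right 1.0 0 0
15.175 [0.5559 0.0247 0.071 ] 0.055644747475431446 0.0
```

View pics/z7.png

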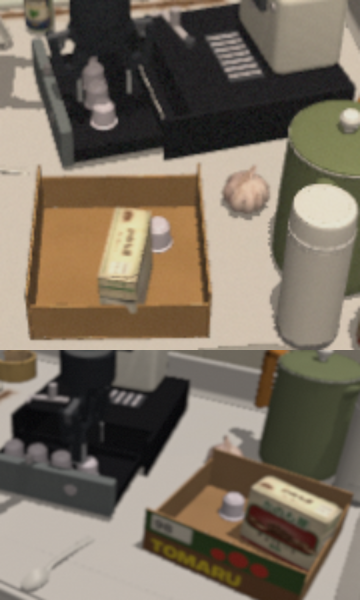

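One capsule is upright in the crate at (160,235) and the crate has not moved. Next is capsule 4.

drive_tool --rows '[[[0,0,0],[0,0,-2.8],5.6],[[0,0,0],[0,0,0],5.6],[[0,0,0],[0,0,0],2.5],[[0,0,0],[0,0,0],2.5],[[0,0,0],[0,0,0],2.5],[[0,0,0],[0,0,0],2.5],[[0,0,0],[0,0,4],2.5],[[0,0,0],[0,0,5],2.5]]' --force 30

```text
clock: 16.23
position: [0.5536, 0.0252, 0.1315]
ee_rot: [-0.001, 0.655, 0.756, -0.001]
contact_force: [0.9, 0.3, -0.8]
width: 0.0284
gripper_force: 29.8
```

drive_tool --rows '[[[0,0,0],[0,-5.2,1],2.5],[[0,0,0],[0,-5.2,0],2.5],[[0,0,0],[0,-5.3,0],2.5],[[0,0,0],[0,-5.3,0],2.5],[[0,0,0],[0,0,0],2.5],[[0,0,0],[0,0,0],2.5]]'

```text
clock: 16.98
position: [0.5541, -0.1845, 0.1413]
ee_rot: [-0.001, 0.655, 0.756, 0.0]
contact_force: [-0.0, 1.4, -0.5]
width: 0.0283
gripper_force: 29.8
```

```bash
python3 chk.py s8
```

```text
front 0.98 0 0
right 1.0 0 0
17.025 [ 0.5542 -0.1839  0.1413] 0.028431909574941606 29.75356936454773
```

drive_tool --rows '[[[0,0,0],[0,0,-4],2.5],[[0,0,0],[0,0,-4],2.5],[[0,0,0],[0,0,0],2.5],[[0,0,0],[0,0,0],4.4],[[0,0,0],[0,0,0],4.4],[[0,0,0],[0,0,0],4.4],[[0,0,0],[0,0,4],4.4],[[0,0,0],[0,0,4],5.6]]'

```text
clock: 18.02
position: [0.5544, -0.185, 0.1427]
ee_rot: [-0.0, 0.655, 0.756, 0.0]
contact_force: [0.6, -0.9, 0.5]
width: 0.0559
gripper_force: 0.0
```

drive_tool --rows '[[[0,0,0],[-0.1,6.2,0],5.6],[[0,0,0],[-0.1,6.2,0],5.6],[[0,0,0],[-0.1,6.2,0],5.6],[[0,0,0],[-0.1,6.3,0],5.6],[[0,0,0],[0,0,-4],5.6],[[0,0,0],[0,0,-3],5.6],[[0,0,0],[0,0,0],5.6]]'

```text
out of range; nothing moved
```

drive_tool --rows '[[[0,0,0],[-0.1,5,0],5.6],[[0,0,0],[-0.1,5,0],5.6],[[0,0,0],[-0.1,5,0],5.6],[[0,0,0],[-0.1,5,0],5.6],[[0,0,0],[0,5.1,0],5.6],[[0,0,0],[0,0,-4],5.6],[[0,0,0],[0,0,-3],5.6],[[0,0,0],[0,0,0],5.6]]'

```text
clock: 19.02
position: [0.5488, 0.0662, 0.0701]
ee_rot: [-0.002, 0.655, 0.756, -0.001]
contact_force: [-0.5, -0.1, 0.9]
width: 0.0555
gripper_force: 0.0
```

drive_tool --rows '[[[0,0,0],[0,0,-2.9],5.6],[[0,0,0],[0,0,0],5.6],[[0,0,0],[0,0,0],2.5],[[0,0,0],[0,0,0],2.5],[[0,0,0],[0,0,0],2.5],[[0,0,0],[0,0,0],2.5],[[0,0,0],[0,0,4],2.5],[[0,0,0],[0,0,5],2.5]]'

```text
clock: 20.02
position: [0.5497, 0.066, 0.1329]
ee_rot: [-0.001, 0.655, 0.756, -0.001]
contact_force: [0.8, 0.0, -0.7]
width: 0.0287
gripper_force: 29.8
```

drive_tool --rows '[[[0,0,0],[-0.8,-5,1],2.5],[[0,0,0],[-0.8,-5,0],2.5],[[0,0,0],[-0.8,-5,0],2.5],[[0,0,0],[-0.8,-5,0],2.5],[[0,0,0],[-0.8,-5,0],2.5],[[0,0,0],[0,0,0],2.5],[[0,0,0],[0,0,0],2.5]]'

```text
clock: 20.9
position: [0.5103, -0.1837, 0.1426]
ee_rot: [-0.0, 0.655, 0.756, 0.0]
contact_force: [-0.3, -0.2, -0.3]
width: 0.0281
gripper_force: 29.8
```

```bash
python3 chk.py s9
```

```text
front 0.97 0 0
right 1.0 0 0
20.95 [ 0.5104 -0.1831  0.1426] 0.028488815320242354 29.79507565498352
```

drive_tool --rows '[[[0,0,0],[0,0,-4],2.5],[[0,0,0],[0,0,-4],2.5],[[0,0,0],[0,0,0],2.5],[[0,0,0],[0,0,0],4.4],[[0,0,0],[0,0,0],4.4],[[0,0,0],[0,0,0],4.4],[[0,0,0],[0,0,4],4.4],[[0,0,0],[0,0,4],5.6]]'

```text
clock: 21.95
position: [0.5104, -0.1839, 0.1437]
ee_rot: [-0.0, 0.655, 0.756, 0.0]
contact_force: [0.4, -0.8, 0.5]
width: 0.0557
gripper_force: 0.0
```

drive_tool --rows '[[[0,0,0],[0.8,5.8,0],5.6],[[0,0,0],[0.8,5.8,0],5.6],[[0,0,0],[0.8,5.8,0],5.6],[[0,0,0],[0.8,5.8,0],5.6],[[0,0,0],[0.7,5.9,0],5.6],[[0,0,0],[0,0,-4],5.6],[[0,0,0],[0,0,-3],5.6],[[0,0,0],[0,0,0],5.6]]'

```text
clock: 22.95
position: [0.5477, 0.1072, 0.071]
ee_rot: [-0.002, 0.655, 0.756, -0.002]
contact_force: [-0.1, 0.3, 0.3]
width: 0.056
gripper_force: 0.0
```

drive_tool --rows '[[[0,0,0],[0,0,-2.9],5.6],[[0,0,0],[0,0,0],5.6],[[0,0,0],[0,0,0],2.5],[[0,0,0],[0,0,0],2.5],[[0,0,0],[0,0,0],2.5],[[0,0,0],[0,0,0],2.5],[[0,0,0],[0,0,4],2.5],[[0,0,0],[0,0,5],2.5]]'

```text
clock: 23.95
position: [0.5487, 0.107, 0.134]
ee_rot: [-0.001, 0.655, 0.756, -0.001]
contact_force: [0.8, 0.1, -0.5]
width: 0.0287
gripper_force: 29.8
```

drive_tool --rows '[[[0,0,0],[-0.3,-5,1],2.5],[[0,0,0],[-0.3,-5,0],2.5],[[0,0,0],[-0.3,-5,0],2.5],[[0,0,0],[-0.3,-5,0],2.5],[[0,0,0],[-0.3,-5,0],2.5],[[0,0,0],[0,0,0],2.5],[[0,0,0],[0,0,0],2.5]]'

```text
clock: 24.82
position: [0.5343, -0.1427, 0.1437]
ee_rot: [-0.0, 0.655, 0.756, 0.0]
contact_force: [-0.4, -0.3, -0.4]
width: 0.0282
gripper_force: 29.8
```

```bash
python3 chk.py s10
```

```text
front 0.97 0 0
right 1.0 0 0
24.875 [ 0.5344 -0.1421  0.1436] 0.02811236744557238 29.784520268440247
```

drive_tool --rows '[[[0,0,0],[0,-0.8,-3],2.5],[[0,0,0],[0,0,-4],2.5],[[0,0,0],[0,0,-1],2.5],[[0,0,0],[0,0,0],4.4],[[0,0,0],[0,0,0],4.4],[[0,0,0],[0,0,0],4.4],[[0,0,0],[0,0,4],4.4],[[0,0,0],[0,0,4],5.6]]'

```text
clock: 25.88
position: [0.5345, -0.151, 0.1449]
ee_rot: [0.0, 0.655, 0.756, 0.0]
contact_force: [0.7, -0.3, 0.5]
width: 0.0558
gripper_force: 0.0
```

drive_tool --rows '[[[0,0,0],[0.2,5.9,0],5.6],[[0,0,0],[0.2,5.9,0],5.6],[[0,0,0],[0.2,5.9,0],5.6],[[0,0,0],[0.2,5.9,0],5.6],[[0,0,0],[0,5.9,0],5.6],[[0,0,0],[0,0,-4],5.6],[[0,0,0],[0,0,-3],5.6],[[0,0,0],[0,0.2,0],5.6]]'

```text
clock: 26.88
position: [0.5409, 0.1461, 0.0722]
ee_rot: [-0.001, 0.655, 0.756, -0.002]
contact_force: [0.1, 0.6, -0.4]
width: 0.0562
gripper_force: 0.0
```

drive_tool --rows '[[[0,0,0],[0,0,-3.0],5.6],[[0,0,0],[0,0,0],5.6],[[0,0,0],[0,0,0],2.5],[[0,0,0],[0,0,0],2.5],[[0,0,0],[0,0,0],2.5],[[0,0,0],[0,0,0],2.5],[[0,0,0],[0,0,4],2.5],[[0,0,0],[0,0,5],2.5]]'

```text
clock: 27.88
position: [0.5417, 0.1459, 0.1339]
ee_rot: [-0.001, 0.655, 0.756, -0.001]
contact_force: [0.5, -0.1, 0.5]
width: 0.0284
gripper_force: 29.8
```

drive_tool --rows '[[[0,0,0],[0.7,-4.9,1],2.5],[[0,0,0],[0.7,-4.9,0],2.5],[[0,0,0],[0.6,-4.9,0],2.5],[[0,0,0],[0.6,-4.9,0],2.5],[[0,0,0],[0.6,-4.9,0],2.5],[[0,0,0],[0.6,-4.9,0],2.5],[[0,0,0],[0,0,0],2.5],[[0,0,0],[0,0,0],2.5]]'

```text
clock: 28.88
position: [0.5802, -0.1476, 0.1435]
ee_rot: [-0.0, 0.655, 0.756, 0.0]
contact_force: [0.2, 0.1, -0.2]
width: 0.0281
gripper_force: 29.8
```

```bash
python3 chk.py s11
```

```text
front 0.97 0 0
right 1.0 0 0
28.925 [ 0.5801 -0.147   0.1435] 0.028034656239953888 29.781909584999084
```

drive_tool --rows '[[[0,0,0],[0,-0.2,-3],2.5],[[0,0,0],[0,0,-4],2.5],[[0,0,0],[0,0,-1],2.5],[[0,0,0],[0,0,0],4.4],[[0,0,0],[0,0,0],4.4],[[0,0,0],[0,0,0],4.4],[[0,0,0],[0,0,4],4.4],[[0,0,0],[0,0,4],4.4]]'

```text
clock: 29.92
position: [0.5805, -0.15, 0.1449]
ee_rot: [0.0, 0.655, 0.756, 0.0]
contact_force: [1.1, -1.0, 1.2]
width: 0.0441
gripper_force: 0.0
```

drive_tool --rows '[[[0,0,0],[-3,3,2],0],[[0,0,0],[-4,4,2],0],[[0,0,0],[-4,4,0],0],[[0,0,0],[-4,3.8,0],0],[[0,0,0],[0,0,0],0],[[0,0,0],[0,0,0],0]]'

```text
clock: 30.68
position: [0.4315, -0.0022, 0.1845]
ee_rot: [0.002, 0.655, 0.756, 0.001]
contact_force: [1.5, -1.3, 0.4]
width: 0.0003
gripper_force: 0.0
```

```bash
python3 chk.py s12; python3 - <<'E'
from h import *
snap("side","d12"); a=cv2.imread("pics/d12.png")[170:345,265:445]
b=cv2.imread("pics/s12.png")[140:310,270:500]
cv2.imwrite("pics/z12.png",np.vstack([cv2.resize(a,(360,350)),cv2.resize(b,(360,250))]))
E
```

```text
front 0.97 0 0
right 1.0 0 0
30.725 [ 0.4319 -0.0025  0.1843] 0.0004224042582180815 0.0
```

View pics/z12.png

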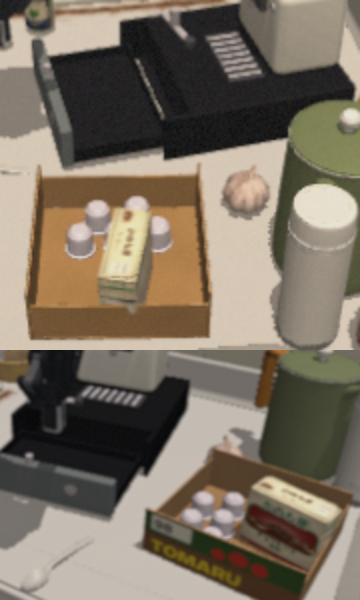

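The tray is empty and the capsules stand in the crate around (80..160,205..240). Now I push the drawer shut.

drive_tool --rows '[[[0,0,0],[0,0,-5],0],[[0,0,0],[0,0,-5],0],[[0,0,0],[0,0,-4],0],[[0,0,0],[2,0.3,0],0],[[0,0,0],[2,0.3,0],0],[[0,0,0],[2.5,0.35,0],0],[[0,0,0],[2.5,0.35,0],0],[[0,0,0],[2.5,0.35,0],0]]'

```text
clock: 31.78
position: [0.545, 0.0136, 0.0424]
ee_rot: [-0.002, 0.655, 0.755, -0.002]
contact_force: [-4.5, -1.0, 1.8]
width: -0.0002
gripper_force: 2.1
```

drive_tool --rows '[[[0,0,0],[2,0.3,0],0],[[0,0,0],[2,0.3,0],0],[[0,0,0],[1.5,0.2,0],0],[[0,0,0],[1,0.14,0],0],[[0,0,0],[0.6,0.08,0],0]]'

```text
clock: 32.4
position: [0.6161, 0.0242, 0.0427]
ee_rot: [-0.001, 0.655, 0.756, -0.001]
contact_force: [-3.9, -2.4, -1.2]
width: 0.0001
gripper_force: 2.0
```

drive_tool --rows '[[[0,0,0],[0.4,0.06,0],0],[[0,0,0],[0.3,0.04,0],0]]'

```text
clock: 32.65
position: [0.6197, 0.0251, 0.043]
ee_rot: [-0.003, 0.654, 0.756, -0.003]
contact_force: [-12.0, -5.5, 4.6]
width: -0.0001
gripper_force: 6.6
```

drive_tool --rows '[[[0,0,0],[0.2,0.03,0],0]]'

```text
clock: 32.78
position: [0.6196, 0.025, 0.043]
ee_rot: [-0.004, 0.654, 0.756, -0.005]
contact_force: [-15.3, -6.8, 7.3]
width: 0.0
gripper_force: 8.1
```

At the stop. I back off and check.

drive_tool --rows '[[[0,0,0],[-2,-0.3,0],0],[[0,0,0],[-3,-0.4,0],0],[[0,0,0],[0,0,5],3],[[0,0,0],[0,0,5],3],[[0,0,0],[-4,0,4],3],[[0,0,0],[-4,0,0],3],[[0,0,0],[0,0,0],3],[[0,0,0],[0,0,0],3]]'

```text
clock: 33.78
position: [0.4971, 0.0194, 0.1843]
ee_rot: [0.002, 0.655, 0.756, 0.002]
contact_force: [0.6, 0.2, -0.7]
width: 0.0299
gripper_force: 0.0
```

```bash
python3 chk.py s13; python3 - <<'E'
from h import *
c,_=snap("wrist","w13"); s=manip.get_state(); print(s["qpos"])
K=lambda m:(lambda a,b:np.array([.6115+a*m[0]-b*m[1],.0755+b*m[0]+a*m[1],m[2]]))(np.cos(.139),np.sin(.139))
for h in (1.1,1.36,1.45): print(h,K((.078-.045*np.cos(h),.03+.045*np.sin(h),.102)).round(4),proj(c,K((.078-.045*np.cos(h),.03+.045*np.sin(h),.102))).round(1))
for n,m in dict(FL=(0,.106,.068),FR=(0,-.106,.068),st=(.008,.02,.081)).items(): print(n,proj(c,K(m)).round(1))
b=cv2.imread("pics/s13.png")[140:310,270:500]
cv2.imwrite("pics/z13.png",np.vstack([cv2.imread("pics/w13.png")[:,:],cv2.copyMakeBorder(cv2.resize(b,(270,200)),0,0,0,370,0)]))
E
```

```text
front 0.97 0 0
right 1.0 0 0
33.825 [0.4973 0.0192 0.1839] 0.02986387662347551 0.0
[-1.01752488e-01  2.01116078e-01  1.76174418e+00  4.80400125e-04
  1.17657653e+00 -2.44940222e-01]
1.1 [0.6588 0.1529 0.102 ] [618.  41.]
1.36 [0.6692 0.1583 0.102 ] [634.4  35.9]
1.45 [0.673  0.1595 0.102 ] [640.   35.3]
FL [509.2 -17.4]
FR [469.7 271. ]
st [513.6 117.2]
```

View pics/z13.png

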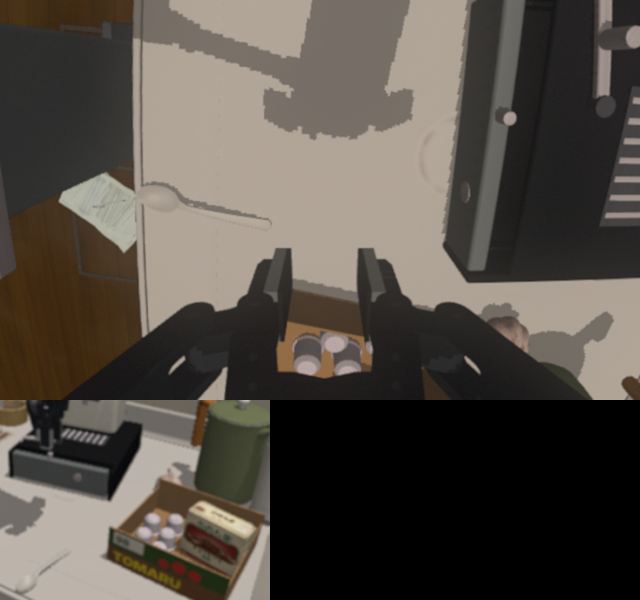

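The drawer sits flush with the staple at (509,118), and the capsules are in the crate. The knob is where I left it, at the right edge around (630,38). I now swing the hasp back.

drive_tool --rows '[[[0,0,0.05],[4.3,3.4,0],3.5],[[0,0,0.05],[4.3,3.4,0],3.5],[[0,0,0.05],[4.3,3.4,0],3.5],[[0,0,0.05],[4.3,3.4,0],3.5],[[0,0,0],[0,0,-4],3.5],[[0,0,0],[0,0,-2.5],3.5],[[0,0,0],[0,0,-2.2],3.5],[[0,0,0],[0,0,0],3.5]]'

```text
clock: 34.88
position: [0.6669, 0.1551, 0.0933]
ee_rot: [-0.002, 0.576, 0.817, -0.002]
contact_force: [-1.1, 0.9, 0.8]
width: 0.0345
gripper_force: 0.0
```

drive_tool --rows '[[[0,0,0],[0,0,0],1],[[0,0,0],[0,0,0],1],[[0,0,0],[0,0,0],1],[[0,0,0],[0,0,0],1],[[0,0,0],[0,0,0],1]]' --force 20

```text
clock: 35.5
position: [0.6683, 0.1552, 0.0972]
ee_rot: [0.001, 0.576, 0.817, 0.001]
contact_force: [2.7, -0.2, 0.3]
width: 0.0127
gripper_force: 20.1
```

drive_tool --rows '[[[0,0,0.17],[-0.69,-0.32,0],1],[[0,0,0.17],[-0.62,-0.43,0],1],[[0,0,0.17],[-0.54,-0.53,0],1],[[0,0,0.17],[-0.44,-0.61,0],1],[[0,0,0.17],[-0.33,-0.68,0],1],[[0,0,0.17],[-0.21,-0.73,0],1],[[0,0,0.17],[-0.09,-0.75,0],1],[[0,0,0.17],[0,-0.6,0],1]]'

```text
clock: 36.5
position: [0.6393, 0.1089, 0.0972]
ee_rot: [0.001, -0.069, 0.998, 0.0]
contact_force: [3.7, 0.3, -2.0]
width: 0.0132
gripper_force: 20.0
```

drive_tool --rows '[[[0,0,0],[0,0,0],1],[[0,0,0],[0,0,0],1],[[0,0,0],[0,0,0],1]]'

```text
clock: 36.88
position: [0.6393, 0.1086, 0.0971]
ee_rot: [0.001, -0.065, 0.998, -0.0]
contact_force: [3.3, -0.4, 1.1]
width: 0.013
gripper_force: 20.2
```

drive_tool --rows '[[[0,0,0],[0,0,0],3],[[0,0,0],[0,0,0],4],[[0,0,0],[0,0,0],4],[[0,0,0],[0,0,4],4],[[0,0,0],[0,0,5],4],[[0,0,0],[-3,0,5.5],4],[[0,0,0],[-3.4,0.2,0],4],[[0,0,0],[0,0,0],4]]'

```text
clock: 37.88
position: [0.5718, 0.1108, 0.2424]
ee_rot: [-0.0, -0.066, 0.998, 0.0]
contact_force: [1.2, -0.6, -0.5]
width: 0.0395
gripper_force: 0.0
```

drive_tool --rows '[[[0,0,0],[0,0,0],4],[[0,0,0],[0,0,0],4]]'

```text
clock: 38.12
position: [0.5749, 0.1105, 0.2406]
ee_rot: [-0.0, -0.066, 0.998, 0.0]
contact_force: [0.3, 0.2, 0.5]
width: 0.0397
gripper_force: 0.0
```

```bash
python3 chk.py s14; python3 - <<'E'
from h import *
snap("wrist","w14"); snap("side","d14")
a=cv2.imread("pics/w14.png")[175:300,150:415]; b=cv2.imread("pics/w1.png")[175:300,150:415]; d=cv2.imread("pics/d14.png")[160:345,265:445]
z=np.vstack([cv2.resize(a,(530,250),interpolation=2),cv2.resize(b,(530,250),interpolation=2)])
cv2.imwrite("pics/z14.png",np.hstack([z,cv2.copyMakeBorder(cv2.resize(d,(270,278)),0,222,0,0,0)]))
E
```

```text
front 0.97 0 0
right 1.0 0 0
38.175 [0.5749 0.1104 0.2405] 0.039535277263081856 0.0
```

View pics/z14.png

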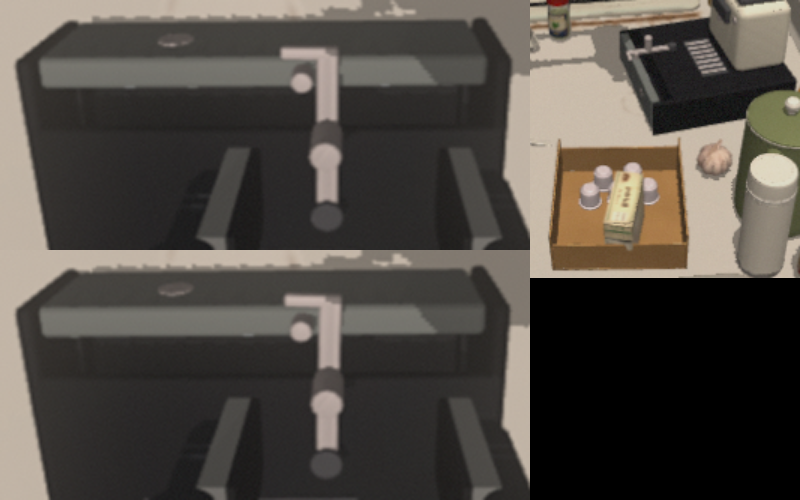

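```bash
python3 -c "
from rig import job
print(job.sign_off())"
```

```text
the job is handed in; nothing more can be done
None
```

The job is handed in, with no verdict returned: all five capsules went into the crate, the drawer is shut and flush after letting go, the hasp is back in front of the staple, and I never touched the jar, garlic or teaspoon.

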